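Scoop egg insulators into the tilting chute and run them into the tin

ROBOT

A 7-joint arm with a two-finger parallel gripper is mounted at the origin on the work surface. World frame = base frame: x ahead of the robot, y to its left, z up, the work surface at z = 0. Lengths are in m, angles in rad, forces in N, time in s.
With the tool pointing down it reaches from about 0.35 to 0.9 m from the base axis. Payload 8.1 kg.
Tool frame: the origin (TCP) lies midway between the tips of the shut fingers; the grasp point (between the pads) lies 19 mm behind it; z points along the fingers, y is the direction in which the jaws open and shut (so a half turn about z gives the same grasp; the last joint's range is limited). The gripper opens to 85 mm and grips with 20 to 120 N. Pads are 22 mm wide; open, the fingers measure 114 mm over their backs; the gripper's body (76 mm by 85 mm) begins 54 mm behind the grasp point. The pads swing forward as they close: fully open they stand 13 mm farther back than shut.
Start: joints at [-1.344, 0.434, 0.025, 1.573, -0.012, 1.134, -0.075], TCP at [0.202, 0.591, 0.231] pointing down, gripper open.
Joint ranges: [-2.62, 2.62], [-0.44, 2.09], [-1.27, 1.32], [0.08, 2.57], [-1.32, 4.46], [0.12, 2], [-2.74, 2.74]. Speed limits (rad/s): [2.22, 2.22, 3.01, 3.01, 3.14, 3.14, 3.14].

INTERFACE

Orientations are given as a rotation vector (axis times angle).
In Python, from station import status, imaging, close_job gives the robot as it stands. The module is installed in compiled form; this text tells all that it offers.
- The arm moves only by the tool servo_tool, never from a script. Its argument "commands" is a list that holds one entry, the list of rows, each a list of 7 numbers: the opening, from -1 (shut) to 1 (fully open), so that 0 is half open, then the shift along the tool's x, y, z in cm, then the turn, a rotation vector about the tool's x, y, z in degrees. A call has 1 to 8 rows; each row is the pose to reach, as a shift and turn from the pose measured when the call began, along the tool's axes at that moment; what a row does not reach only later rows make up. A row lasts 1/12 s, in which the tool goes at most 41.7 mm and 7.16 degrees, less where a joint would pass 70% of its speed; a pose out of reach is approached as far as the arm can. A call with a gripper value outside its range is refused whole. The fingers move at their own pace and stop on an object; "squeeze" is the grip in N (left out, the last holds). Time passes only in rows, so rows that repeat a pose let the fingers close. It gives the time, the measured TCP pose, the force and the opening at its end, in the units of the state.
- status.get_state(): the state, without advancing time (a new reading comes with each control period).
- imaging.grab_frame(name): name is "scene" or "top"; returns a dict with "frame" (420x560x3 uint8, red, green, blue), "vertical_fov" (degrees; the focal length in pixels is half the picture's height over the tangent of half this angle, whatever the lens; pixels are square), "cx", "cy" (the principal point, pixels), "pose" (4x4, takes a point from camera to world coordinates). Camera axes: x right, y down, z forward; pixel columns grow to the right and rows downward; lengths in m; the calibration is good to about 2 mm. A picture is of the moment at which its call begins. There is no depth.
- close_job(): hands the job in, once; it reports no verdict.
The state is a dict: "time": time; "qpos": joint angles; "joint_vel": joint speeds; "joint_efforts": joint torques, N m; "ee_pos": TCP position; "tcp_rot": TCP orientation; "force": force on the tool from outside, world axes, zero at the start; "torque": the same for the moment, N m; "opening": finger opening in m.
Only numpy, scipy, OpenCV 4.12 (cv2) and the standard library are available. Lean on these libraries where they do the work, as an engineer would, in place of code of your own. Each camera call takes 0.05 s, during which the arm holds its last target. There are 200 camera calls.

TASK

With the tin scoop, scoop at least three of the porcelain egg insulators out of the stock tray at once, tip them into the wooden chute and set the scoop down flat on the counter. Then lift the chute's tail handle until all of them have run into the tin bin, and lower the chute gently back onto its rest. Do not touch the insulators with the gripper or leave any on the counter or in the chute (the rest stay in the tray), and leave the other parts on the counter where they are.

Things in the scene. Friction and masses are not known exactly. Their poses are not given: they have to be found in the camera images.
- tray: Open wooden stock tray, fixed, 142 mm wide; floor 6 thick; walls 8 thick, sides 50 high, -x end 32 high. Origin: centre of the underside of its floor; x along it, z up. Inside x -120 to +120, y -63 to +63. The +x end board leans out 20 degrees from x = +120 at the floor to x = +141 at its top, 66 high. The four insulators start in the +x half; a scoop goes in flat at the empty -x half and is pushed along +x to the end board.
- scoop: Tinplate hand scoop, 0.2 kg, loose, flat on the counter. Origin: centre of the bowl's underside; x to the lip, z up. Bowl x -47.5 to 47.5 mm, 92 wide at the back, 106 at the lip, floor 3 thick; back wall 42 high, side walls 42 high sloping from x = 8 to nothing at 37; open to +x. Walnut handle from x = -62, z = 55 back and up 13 degrees to x = -151, z = 76 mm; 22 wide (flat sides facing y), 26 deep.
- scoop_grip (a point): Point in the middle of the scoop's handle section where it is best held, 90 mm behind (-x) and 61.6 mm above the scoop's origin; axes as the scoop.
- scoop_lip (a point): Middle of the scoop's front lip, on its underside, 47.5 mm ahead of the scoop's origin; axes as the scoop.
- scoop_bowl (a point): Middle of the space in the scoop's bowl, 22 mm above the scoop's origin; axes as the scoop. An insulator lying in the bowl has its centre within 62 mm of it.
- egg1: White glazed porcelain egg insulator number 1, an egg shape 42 mm long and 32 mm thick with two dark wire holes, about 42 g, loose; it rolls easily. Origin at its centre, x along its length. It starts lying in the stock tray.
- egg2: White glazed porcelain egg insulator number 2, an egg shape 42 mm long and 32 mm thick with two dark wire holes, about 42 g, loose; it rolls easily. Origin at its centre, x along its length. It starts lying in the stock tray.
- egg3: White glazed porcelain egg insulator number 3, an egg shape 42 mm long and 32 mm thick with two dark wire holes, about 42 g, loose; it rolls easily. Origin at its centre, x along its length. It starts lying in the stock tray.
- egg4: White glazed porcelain egg insulator number 4, an egg shape 42 mm long and 32 mm thick with two dark wire holes, about 42 g, loose; it rolls easily. Origin at its centre, x along its length. It starts lying in the stock tray.
- chute_pivot (a point): Middle of the wooden chute's hinge axis, 125 mm above the counter; axes turn with the chute: x along it to the spout, y along the hinge, z up from its floor. In mm: floor top z = 16; inside from tailboard x = -150 to open spout x = 60, y -58 to 58; walls 10 thick, tops z = 62. At rest the tail is 4 degrees low. Its two fixed posts stand beside it near x = 0, up to 156 mm above the counter.
- chute_handle (a point): Middle of the chute's tail handle, a round walnut bar 22 mm thick that sticks out 80 mm from the tailboard (x -160 to -240 mm in the axes of chute_pivot), this point at x = -205, z = +36 mm; axes as chute_pivot. Lifting it tips the chute about the hinge; 2 to 3 N lifts it.
- chute_bed (a point): Middle of the chute's trough, 16 mm above its floor, at x = -45, z = +32 mm in the axes of chute_pivot; axes as chute_pivot. An insulator lying in the trough has its centre within 115 mm of it.
- chute (a joint): Tilt of the chute in rad: 0 resting tail-down on its stand (tail 4 degrees low), growing as the tail handle is lifted, at most 0.95. Nothing holds it up: it falls back by its own weight when let go. Insulators begin to roll to the spout at about 0.25; 0.8 clears every one.
- bin: Open tin bin with a green band and a cork mat, 160 (x) x 156 (y) x 75 mm high, walls 2.5 mm, loose, 0.45 kg, standing on the counter under the chute's spout, which overhangs one side of it. Origin at the centre of its underside, z up.
- rotary_switch: Black bakelite rotary switch, about 80 mm across, 56 mm high, loose, knob upward. Origin under its centre. Leave it alone.
- tuning_capacitor: Silvered air-spaced tuning capacitor, 84 x 70 x 63 mm, with a brass spindle sticking out 30 mm at its -x side, loose. Origin under its centre. Leave it alone.
- knob_insulator: Buff porcelain knob insulator, 62 mm across, 62 mm high, loose, standing. Origin under its centre. Leave it alone.
- spindle_coupler: Brass spindle coupler, 64 mm long (x), 34 mm wide, 30 mm high, loose, lying. Origin under its centre. Leave it alone.
- screwdriver: Screwdriver with walnut handle, 190 mm long (x), loose, lying. Origin under its middle. Leave it alone.
- valve_carton: Upright carton for a valve, 52 x 52 x 105 mm, loose. Origin under its centre. Leave it alone.

How it is judged:
By the outcome, as a careful person would: the job done as asked, in the order asked, and still so for the second after the job is handed in, with the robot touching nothing.
It also fails if it takes over 72 s, if anything falls off the work surface, if the arm or the gripper's body presses on something with over 40 N, if the wrist force passes 120 N, or if a joint passes its speed limit or range.

## Working session

There is one attempt and no reset: what is moved stays moved. The work goes in short steps, Python scripts to look and compute and a tool call to move; the robot and the scene stay as the last step left them, time stands still between calls to the robot, and variables do not carry over. Pictures are saved under pics/ and viewed, about 8 in all and at most 12, crops included, and the job is handed in when it is done.

Besides the shell and the picture viewer there is one more tool, called after "Request:" by a JSON object that holds its "op" and its "data", one argument or row to a line. servo_tool: Moves the arm, as the interface text tells. Its arguments: {"type":"object","properties":{"commands":{"type":"array"},"squeeze":{"type":"number"}},"required":["commands"]}

```bash
mkdir -p pics
cat > h.py <<'E'
import numpy as np,cv2
from station import status,imaging
from scipy.spatial.transform import Rotation as R
def grab(n,fn):
    f=imaging.grab_frame(n); cv2.imwrite('pics/'+fn,f['frame'][:,:,::-1])
    np.savez('pics/'+fn+'.npz',pose=f['pose'],k=[f['vertical_fov'],f['cx'],f['cy']]); return f
def load(fn):
    d=np.load('pics/'+fn+'.npz'); fl=210/np.tan(np.radians(d['k'][0]/2)); return d['pose'],fl,d['k'][1],d['k'][2]
def topl(fn,u,v,z):
    P,f,cx,cy=load(fn); r=P[:3,:3]@np.array([(u-cx)/f,(v-cy)/f,1]); o=P[:3,3]
    return o+r*(z-o[2])/r[2]
def proj(fn,p):
    P,f,cx,cy=load(fn); c=P[:3,:3].T@(np.asarray(p)-P[:3,3]); return np.array([cx+f*c[0]/c[2],cy+f*c[1]/c[2]])
E
python3 - <<'E'
from h import *
for n in ('scene','top'):
    f=grab(n,n+'0.png'); print(n,f['frame'].shape,f['vertical_fov'],f['cx'],f['cy']);print(f['pose'].round(3))
    cv2.imwrite('pics/'+n+'0b.png',cv2.resize(f['frame'][:,:,::-1],(800,600),interpolation=cv2.INTER_CUBIC))
print(status.get_state())
E
```

```text
scene (420, 560, 3) 47.536757880892694 280.4982231781187 209.75687907908397
[[ 0.797  0.516 -0.314  0.929]
 [ 0.604 -0.666  0.437 -0.501]
 [ 0.016 -0.538 -0.843  1.091]
 [ 0.     0.     0.     1.   ]]
top (420, 560, 3) 55.93300324403186 277.5716870503718 201.23695458776746
[[-0.017 -0.997  0.079  0.521]
 [-1.     0.017  0.002 -0.006]
 [-0.004 -0.079 -0.997  1.068]
 [ 0.     0.     0.     1.   ]]
{'time': 0.1, 'qpos': array([-1.34360823,  0.43514007,  0.02496985,  1.57399839, -0.01162012,
        1.13398175, -0.07512896]), 'joint_vel': array([-0.00088724, -0.00238444, -0.00233245, -0.00214208,  0.00254579,
        0.001549  ,  0.00107283]), 'joint_efforts': array([ 3.28916794e-03, -6.71751523e+01,  1.02809954e+00, -3.16901886e+01,
        1.57566334e-02,  7.30340456e-03, -8.39436825e-05]), 'ee_pos': array([0.20229868, 0.59088627, 0.23061559]), 'tcp_rot': array([-5.15825778e-01, -3.09883218e+00,  2.16306056e-03]), 'force': array([-0.25387309,  0.09158109, -0.09906837]), 'torque': array([-0.03022944, -0.03822076, -0.03608501]), 'opening': 0.08503492888537109}
```

View pics/top0b.png

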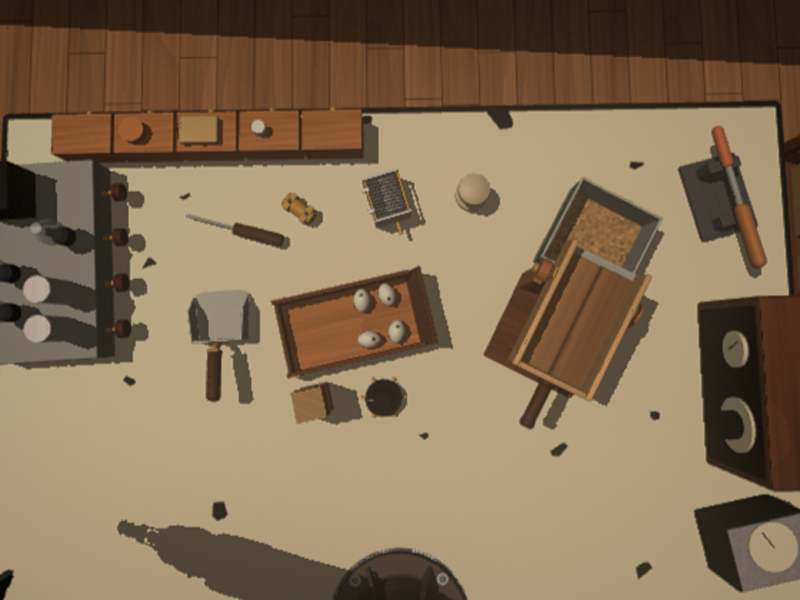

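View pics/scene0b.png

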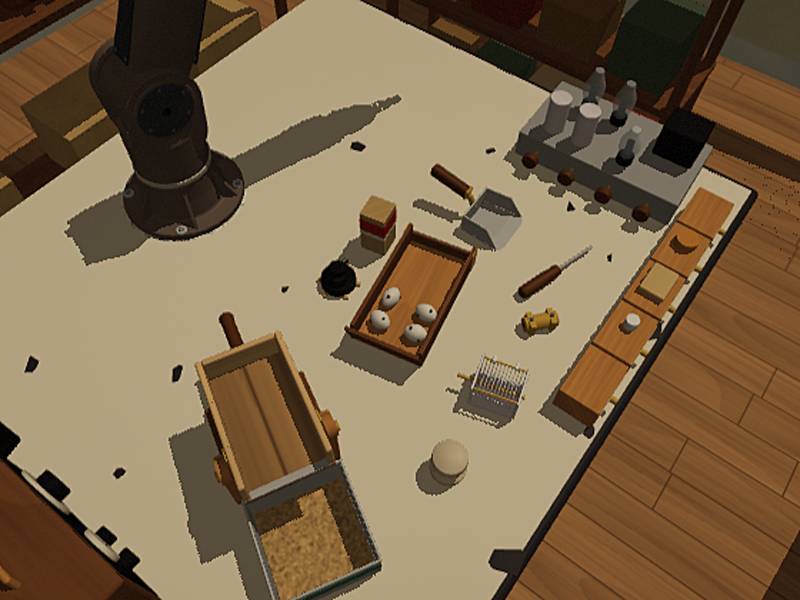

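Top view shows, in 800x600 pixels, the scoop at (220,320) with its handle toward the robot, the tray at (355,320) with its leaning end on the right, and the chute at (585,320). I'll zoom in to get accurate corners.

Run:
```python
from h import *
im=cv2.imread('pics/top0.png')
def crop(im,u0,v0,u1,v1,s,fn):
    c=cv2.resize(im[v0:v1,u0:u1],None,fx=s,fy=s,interpolation=cv2.INTER_CUBIC)
    for u in range((u0+19)//20*20,u1,20): cv2.putText(c,str(u),(int((u-u0)*s),10),0,.35,(0,0,255));cv2.line(c,((u-u0)*s,12),((u-u0)*s,18),(0,0,255))
    for v in range((v0+19)//20*20,v1,20): cv2.putText(c,str(v),(0,int((v-v0)*s)+4),0,.35,(0,0,255));cv2.line(c,(22,(v-v0)*s),(28,(v-v0)*s),(0,0,255))
    return c
a=crop(im,125,180,320,300,4,''); cv2.imwrite('pics/c1.png',a)
b=crop(im,330,115,475,310,3,''); sc=cv2.imread('pics/scene0.png'); d=crop(sc,130,210,275,405,3,'')
b=np.hstack([b,d])[:,:800]; cv2.imwrite('pics/c2.png',np.hstack([crop(im,330,115,462,310,3,''),crop(sc,132,210,266,405,3,'')]))
```

```text
(no output)
```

View pics/c1.png

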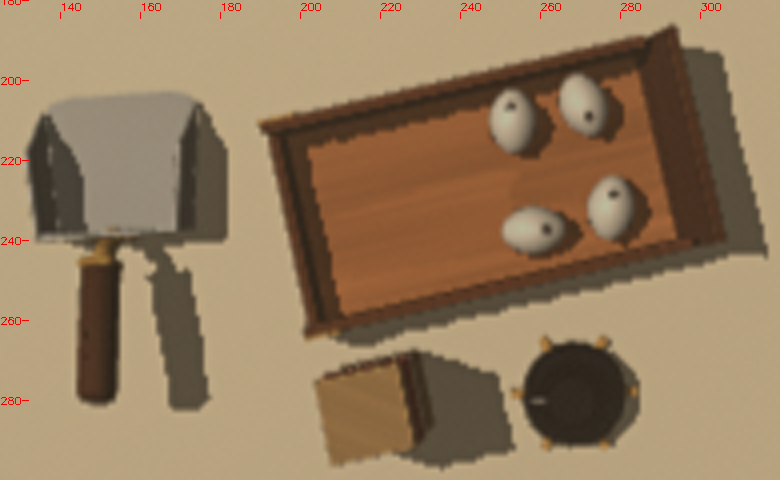

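View pics/c2.png

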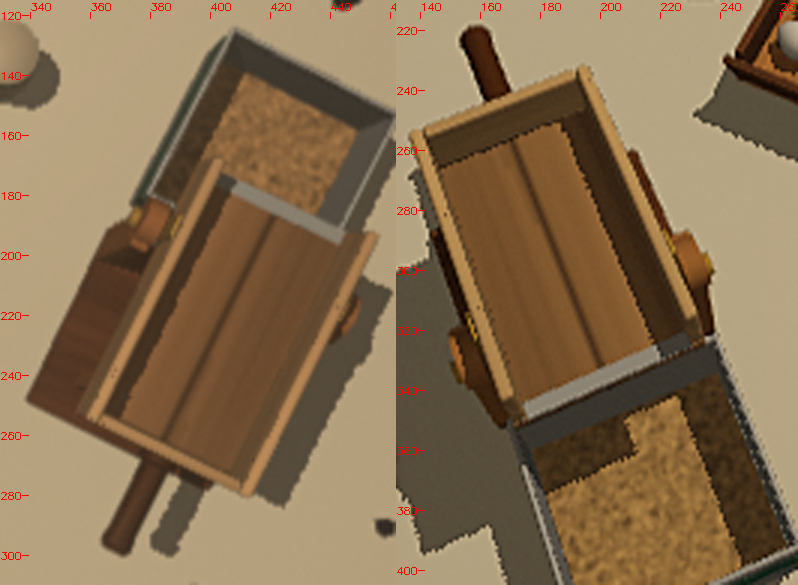

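```bash
cat > fit.py <<'E'
from h import *
from scipy.optimize import least_squares
def fit(pts,x0,z0=0,pitch=0):
    def T(p,m): return np.array([p[0],p[1],z0])+(R.from_euler('z',p[2])*R.from_euler('y',pitch)).apply(np.array(m)/1000)
    fn=lambda p: np.concatenate([proj(f,T(p,m))-uv for f,m,uv in pts])
    s=least_squares(fn,x0,loss='soft_l1'); return s.x,fn(s.x).reshape(-1,2).round(1).tolist()
t='top0.png';s='scene0.png'
print('tray',fit([(t,(-128,71,50),(190.5,210.5)),(t,(-128,-71,50),(201.2,264.2)),(t,(149,71,66),(293,187)),(t,(149,-71,66),(306.2,240))],[.5,.1,-1.4]))
print('scoop',fit([(t,(47.5,53,3),(137.5,205.7)),(t,(47.5,-53,3),(173,204.5)),(t,(-47.5,46,42),(134.3,239.2)),(t,(-47.5,-46,42),(171.3,240)),(t,(-62,0,68),(150,245.5)),(t,(-151,0,80),(149.5,280.5))],[.5,.3,0]))
print('chute',fit([(t,(-160,68,62),(360,254)),(t,(-160,-68,62),(412.3,280)),(t,(60,68,62),(400,168.3)),(t,(60,-68,62),(455.7,192.7)),(t,(-240,0,36),(368.3,297)),
(s,(-160,68,62),(195.7,232.7)),(s,(-160,-68,62),(137.3,255)),(s,(60,68,62),(234.3,324.3)),(s,(60,-68,62),(171.7,351)),(s,(-240,0,36),(159.3,220))],[.5,-.3,-.5],.125,-np.radians(4)))
for e in [(253,210),(270.7,206),(277.5,231.7),(258.5,237.5)]: print('egg',topl(t,*e,.022).round(4))
E
python3 fit.py
```

```text
tray (array([ 0.53911643,  0.08477671, -1.36243315]), [[-1.3, -0.1], [-0.5, 0.4], [1.1, -1.1], [0.6, 0.4]])
scoop (array([0.55578347, 0.32212101, 0.03568761]), [[-0.5, -0.4], [3.1, -1.3], [0.8, 1.5], [-0.6, -1.2], [-0.2, 0.2], [-0.3, 1.5]])
chute (array([ 0.5878782 , -0.31745218, -0.46579022]), [[-1.5, -0.6], [1.7, 0.1], [1.0, -3.5], [1.1, -1.7], [0.1, -0.6], [0.6, -2.7], [-0.8, -1.3], [0.8, -11.0], [-2.8, -7.7], [-0.9, 1.5]])
egg [0.5821 0.0619 0.022 ]
egg [0.592  0.0149 0.022 ]
egg [ 0.5237 -0.002   0.022 ]
egg [0.5093 0.0483 0.022 ]
```

```bash
cat >> h.py <<'E'
def toolR(h,pitch=0): # heading h deg, pitch deg lip-up positive
    B=R.from_euler('z',h,degrees=True)*R.from_euler('y',-pitch,degrees=True)
    return B*R.from_matrix(np.array([[-1,0,0],[0,1,0],[0,0,-1]]).T)
def cur():
    s=status.get_state(); return np.array(s['ee_pos']),R.from_rotvec(s['tcp_rot']),s
def row(pos,Rt,c=None):
    p,Q,_=cur() if c is None else (*c,0)
    return np.r_[Q.inv().apply(np.array(pos)-p)*100,(Q.inv()*Rt).as_rotvec(degrees=True)].round(2).tolist()
E
python3 - <<'E'
from h import *
p=[.466,.319]; Rt=toolR(2)
print(row(p+[.14],Rt)); print('then z',row(p+[.043],Rt,(np.array(p+[.14]),Rt)))
E
```

```text
[-33.75, -17.17, 9.09, -0.08, -0.01, -20.9]
then z [0.0, 0.0, 9.7, 0.0, 0.0, 0.0]
```

Request:
{"op": "servo_tool", "data": {
  "commands": [
    [[1,-33.75,-17.2,9.1,0,0,-20.9],[1,-33.75,-17.2,9.1,0,0,-20.9],[1,-33.75,-17.2,9.1,0,0,-20.9],[1,-33.75,-17.2,9.1,0,0,-20.9],[1,-33.75,-17.2,9.1,0,0,-20.9],[1,-33.75,-17.2,9.1,0,0,-20.9],[1,-33.75,-17.2,9.1,0,0,-20.9],[1,-33.75,-17.2,9.1,0,0,-20.9]]
  ]
}}

```text
time: 0.77
ee_pos: [0.4285, 0.3565, 0.1526]
tcp_rot: [0.055, -3.141, 0.003]
force: [0.2, -0.1, 0.5]
opening: 0.0855
```

Run:
```python
from h import *
Rt=toolR(2)
print(row([.466,.319,.14],Rt),row([.466,.319,.043],Rt)); print(cur()[2]['qpos'].round(2))
```

```text
[-3.61, -3.88, 1.26, -0.09, -0.03, 0.01] [-3.62, -3.86, 10.96, -0.09, -0.03, 0.01]
[-0.8   0.41  0.01  1.84 -0.01  0.9   0.82]
```

Request:
{"op": "servo_tool", "data": {
  "commands": [
    [[1,-3.6,-3.9,1.3,0,0,0],[1,-3.6,-3.9,1.3,0,0,0],[1,-3.6,-3.9,1.3,0,0,0]]
  ]
}}

```text
time: 1.02
ee_pos: [0.4689, 0.3133, 0.1383]
tcp_rot: [0.043, -3.14, 0.008]
force: [-0.2, -0.6, 0.0]
opening: 0.0853
```

Run:
```python
from h import *
Rt=toolR(2)
print(cur()[0],row([.466,.319,.043],Rt))
a=grab('scene','s1.png')['frame'];b=grab('top','t1.png')['frame']
m=np.hstack([a[60:260,200:400],b[160:360,80:280]])[:,:,::-1]
cv2.imwrite('pics/m1.png',cv2.resize(m,None,fx=2,fy=2,interpolation=cv2.INTER_CUBIC))
for n in('s1.png','t1.png'): print(n,proj(n,[.466,.319,.0616]))
```

```text
[0.46888158 0.31331541 0.13825029] [0.26, 0.63, 9.52, -0.3, -0.06, -0.44]
s1.png [319.01653899 129.22823016]
t1.png [150.86298817 256.67096249]
```

View pics/m1.png

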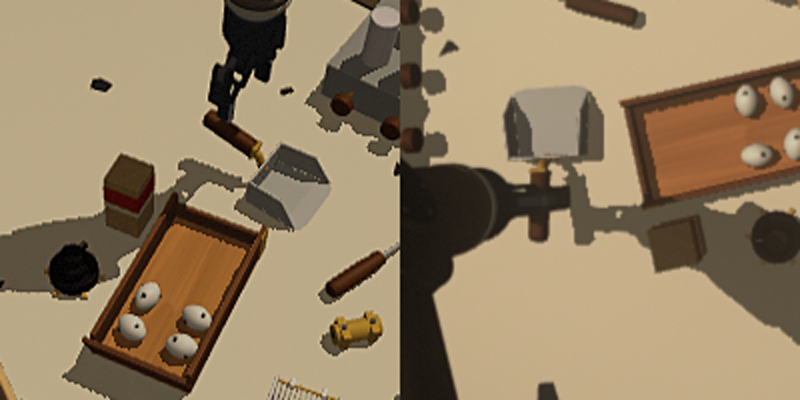

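Request:
{"op": "servo_tool", "data": {
  "commands": [
    [[1,0.26,0.6,4,0,0,0],[1,0.26,0.6,7,0,0,0],[1,0.26,0.6,9,0,0,-0.4],[1,0.26,0.6,9.4,0,0,-0.4],[1,0.26,0.6,9.4,0,0,-0.4],[-1,0.26,0.6,9.4,0,0,-0.4],[-1,0.26,0.6,9.4,0,0,-0.4],[-1,0.26,0.6,9.4,0,0,-0.4]]
  ],
  "squeeze": 110
}}

```text
time: 1.78
ee_pos: [0.4636, 0.3249, 0.0468]
tcp_rot: [-0.064, 3.14, -0.0]
force: [-1.1, -0.8, 0.5]
opening: 0.0514
```

Request:
{"op": "servo_tool", "data": {
  "commands": [
    [[-1,0,0,0,0,0,0],[-1,0,0,0,0,0,0],[-1,0,0,0,0,0,0],[-1,0,0,0,0,0,0]]
  ],
  "squeeze": 110
}}

```text
time: 2.12
ee_pos: [0.4642, 0.3253, 0.0479]
tcp_rot: [-0.064, 3.139, 0.001]
force: [-2.3, -0.3, 7.8]
opening: 0.0204
```

```bash
cat >> h.py <<'E'
TR=np.array([.5391,.0848,.006]); TY=-78.06
def trayp(x,y=0,z=0): return TR+R.from_euler('z',TY,degrees=True).apply([x,y,z])
X=toolR(0).inv()
OFF=np.array([-.0916,0,.0479])
def scoop(pos,h,pitch=0):
    B=R.from_euler('z',h,degrees=True)*R.from_euler('y',-pitch,degrees=True)
    return np.array(pos)+B.apply(OFF), B*toolR(0)
def sc_now():
    p,Q,s=cur(); B=Q*toolR(0).inv(); return p-B.apply(OFF),B.as_euler('ZYX',degrees=True),s
E
python3 - <<'E'
from h import *
print(sc_now()[:2])
p,r=scoop(trayp(-.066,0,.12),TY); print(p,row(p,r)); print(trayp(-.066))
print('carton',topl('top0.png',217.5,283,.105))
E
```

```text
(array([5.55858359e-01, 3.29092561e-01, 2.06261684e-04]), array([ 2.32436836, -0.1163458 ,  0.04812349]))
[0.50649457 0.23899029 0.1739    ] [-3.9, -8.79, -12.6, 0.12, 0.06, 80.38]
[0.52544544 0.14937208 0.006     ]
carton [0.40290373 0.14398853 0.105     ]
```

Request:
{"op": "servo_tool", "data": {
  "commands": [
    [[-1,0,0,-2,0,0,0],[-1,0,0,-6,0,0,0],[-1,0,0,-10,0,0,4],[-1,-1,-2,-12.6,0,0,12],[-1,-2,-4,-12.6,0,0,19],[-1,-3,-6,-12.6,0,0,26],[-1,-3.9,-8,-12.6,0,0,33],[-1,-3.9,-8.8,-12.6,0,0,40]]
  ]
}}

```text
time: 2.78
ee_pos: [0.5085, 0.2351, 0.1744]
tcp_rot: [1.024, 2.967, 0.001]
force: [-0.6, 0.1, -1.4]
opening: 0.0201
```

Run:
```python
from h import *
p,r=scoop(trayp(-.066,0,.12),TY); print(sc_now()[:2],row(p,r));print(sc_now()[2]['opening'])
```

```text
(array([0.58074273, 0.17862219, 0.12677503]), array([-38.07401306,  -0.16598009,   0.1147867 ])) [0.39, 0.18, 0.05, 0.17, 0.12, 39.99]
0.020075665870372555
```

Request:
{"op": "servo_tool", "data": {
  "commands": [
    [[-1,0.4,0.2,0,0,0,7],[-1,0.4,0.2,0,0,0,14],[-1,0.4,0.2,0,0,0,21],[-1,0.4,0.2,0,0,0,28],[-1,0.4,0.2,0,0,0,34],[-1,0.4,0.2,0,0,0,40],[-1,0.4,0.2,0,0,0,40],[-1,0.4,0.2,0,0,0,40]]
  ]
}}

```text
time: 3.45
ee_pos: [0.5063, 0.2392, 0.1744]
tcp_rot: [1.973, 2.441, 0.003]
force: [-0.2, -0.8, -2.5]
opening: 0.0205
```

Run:
```python
from h import *
p,r=scoop(trayp(-.066,0,.12),TY); P,e,s=sc_now(); print(P,e,row(p,r))
a=grab('scene','s2.png')['frame'].copy();b=grab('top','t2.png')['frame'].copy()
B=R.from_euler('ZYX',e,degrees=True)
for n,im in(('s2.png',a),('t2.png',b)):
    for m in [(47.5,53,0),(47.5,-53,0),(-47.5,46,42),(-47.5,-46,42),(-47.5,46,0),(-47.5,-46,0),(-151,0,76)]:
        q=proj(n,P+B.apply(np.array(m)/1e3)); cv2.circle(im,tuple(np.int32((q*8).round())),8,(255,0,0),-1,shift=3)
m=np.hstack([a[100:290,210:410],b[140:330,150:350]])[:,:,::-1]
cv2.imwrite('pics/m2.png',cv2.resize(m,None,fx=2,fy=2,interpolation=cv2.INTER_CUBIC))
```

```text
[0.52570792 0.14961919 0.12657633] [-7.78833159e+01 -6.24059009e-02  1.82809836e-01] [-0.02, 0.01, 0.05, 0.18, 0.06, 0.18]
```

View pics/m2.png

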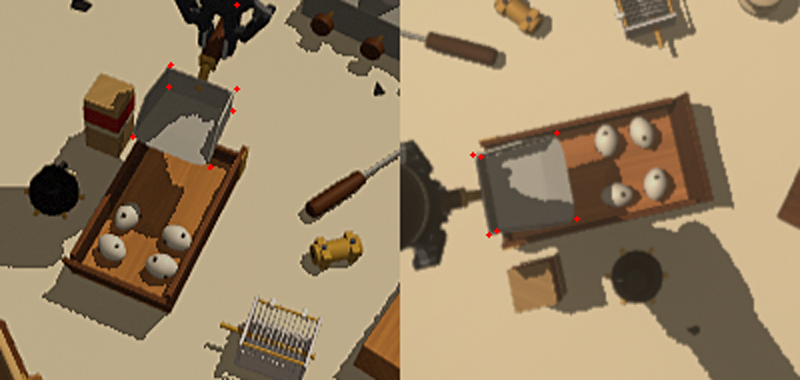

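Run:
```python
from h import *
p,r=scoop(trayp(-.062,0,.002),TY); print(row(p,r))
```

```text
[-0.41, -0.04, 11.85, 0.19, 0.05, 0.18]
```

Request:
{"op": "servo_tool", "data": {
  "commands": [
    [[-1,-0.4,0,3,0.2,0,0.2],[-1,-0.4,0,6,0.2,0,0.2],[-1,-0.4,0,8.5,0.2,0,0.2],[-1,-0.4,0,10,0.2,0,0.2],[-1,-0.4,0,11,0.2,0,0.2],[-1,-0.4,0,11.5,0.2,0,0.2],[-1,-0.4,0,11.8,0.2,0,0.2],[-1,-0.4,0,12.0,0.2,0,0.2]]
  ]
}}

```text
time: 4.22
ee_pos: [0.5082, 0.2355, 0.0549]
tcp_rot: [1.977, 2.44, 0.001]
force: [-0.5, -0.1, -1.7]
opening: 0.0203
```

Run:
```python
from h import *
p,r=scoop(trayp(-.062,0,.0),TY); P,e,s=sc_now(); print(P,e,s['force'],s['torque'],row(p,r))
p,r=scoop(trayp(.069,0,.0),TY); print(row(p,r))
```

```text
[0.52725862 0.1458572  0.00701184] [-7.80451620e+01 -2.66258704e-02  4.73056922e-02] [-0.52234418 -0.09425205 -1.6796693 ] [ 0.08947289 -0.02695956  0.00927257] [-0.02, -0.1, 0.1, 0.05, 0.03, 0.01]
[-13.12, -0.1, 0.1, 0.05, 0.03, 0.01]
```

Request:
{"op": "servo_tool", "data": {
  "commands": [
    [[-1,0,-0.1,0.2,0,0,0],[-1,-0.3,-0.1,0.25,0,0,0],[-1,-0.9,-0.1,0.25,0,0,0],[-1,-1.6,-0.1,0.25,0,0,0],[-1,-2.3,-0.1,0.25,0,0,0],[-1,-3.0,-0.1,0.25,0,0,0]]
  ]
}}

```text
time: 4.72
ee_pos: [0.5148, 0.2076, 0.0542]
tcp_rot: [1.976, 2.441, 0.007]
force: [-1.1, 4.8, 6.8]
opening: 0.0204
```

Run:
```python
from h import *
P,e,s=sc_now(); print(P,e,s['force'],s['torque'])
p,r=scoop(trayp(.069,0,.0),TY); print(row(p,r))
```

```text
[0.53412107 0.11811537 0.00616696] [-77.9727347    0.10813878   0.26121925] [-1.11400271  4.84048131  6.81574124] [ 0.46543083  0.49763651 -0.13264325]
[-10.25, -0.18, 0.01, 0.26, -0.11, 0.09]
```

Request:
{"op": "servo_tool", "data": {
  "commands": [
    [[-1,-0.8,-0.15,0.1,0.2,0,0],[-1,-1.6,-0.15,0.1,0.2,0,0],[-1,-2.4,-0.15,0.1,0.2,0,0],[-1,-3.2,-0.15,0.1,0.2,0,0],[-1,-4,-0.15,0.1,0.2,0,0],[-1,-4.8,-0.15,0.1,0.2,0,0],[-1,-5.6,-0.15,0.1,0.2,0,0],[-1,-6.4,-0.15,0.1,0.2,0,0]]
  ]
}}

```text
time: 5.38
ee_pos: [0.5276, 0.1454, 0.0542]
tcp_rot: [-1.975, -2.442, -0.007]
force: [-0.6, 5.6, 9.5]
opening: 0.0205
```

Run:
```python
from h import *
P,e,s=sc_now(); print(P,e,s['force'],s['torque'])
p,r=scoop(trayp(.069,0,.0),TY); print(row(p,r))
```

```text
[0.54686615 0.05605131 0.00597149] [-77.93218959   0.2028066    0.18730485] [-0.56606518  5.57529016  9.4973239 ] [ 0.71027077  0.58025861 -0.14833929]
[-3.91, -0.14, 0.02, 0.19, -0.2, 0.13]
```

Request:
{"op": "servo_tool", "data": {
  "commands": [
    [[-1,-0.7,-0.1,0.1,0.2,0,0],[-1,-1.4,-0.1,0.1,0.2,0,0],[-1,-2.1,-0.1,0.1,0.2,0,0],[-1,-2.8,-0.1,0.1,0.2,0,0],[-1,-3.4,-0.1,0.1,0.2,0,0],[-1,-3.8,-0.1,0.1,0.2,0,0],[-1,-4,-0.1,0.1,0.2,0,0],[-1,-4,-0.1,0.1,0.2,0,0]]
  ]
}}

```text
time: 6.05
ee_pos: [0.5361, 0.1062, 0.0542]
tcp_rot: [-1.974, -2.441, -0.007]
force: [-0.2, 2.8, 10.7]
opening: 0.0206
```

Run:
```python
from h import *
P,e,s=sc_now(); print(P,e,s['force'],s['torque'])
p,r=scoop(trayp(.071,0,.0),TY); print(row(p,r))
a=grab('scene','s3.png')['frame'];b=grab('top','t3.png')['frame']
m=np.hstack([a[180:290,230:350],b[170:280,190:310]])[:,:,::-1]
cv2.imwrite('pics/m3.png',cv2.resize(m,None,fx=3,fy=3,interpolation=cv2.INTER_CUBIC))
```

```text
[0.55529072 0.01685034 0.00586977] [-77.9358566    0.25108823   0.12229589] [-0.18361989  2.84983324 10.6792251 ] [ 0.1913588   0.39373983 -0.05766819]
[-0.1, -0.15, 0.03, 0.12, -0.25, 0.12]
```

View pics/m3.png

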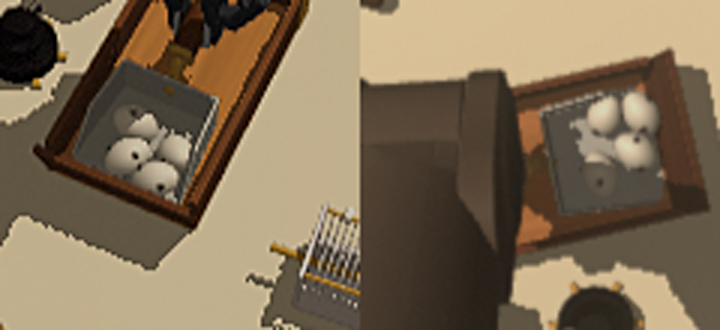

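Run:
```python
from h import *
W=[]
def lipose(lx,lz,th):
    t=np.radians(th); return scoop(trayp(lx-.0475*np.cos(t),0,lz-.0475*np.sin(t)),TY,th)
for th in (6,12,18,24):
    z=.095*np.sin(np.radians(th))+.002; W.append(row(*lipose(.1165+z*.25,z,th)))
for dz in (.04,.08,.12,.16): W.append(row(*lipose(.1165+.010,.041+dz,24)))
for w in W: print(w)
```

```text
[0.23, -0.15, 0.31, 0.12, -6.23, 0.12]
[0.25, -0.15, 0.85, 0.13, -12.23, 0.11]
[0.12, -0.15, 1.42, 0.14, -18.23, 0.11]
[-0.17, -0.15, 2.03, 0.14, -24.23, 0.1]
[-0.14, -0.14, -2.01, 0.14, -24.23, 0.1]
[-0.12, -0.13, -6.01, 0.14, -24.23, 0.1]
[-0.11, -0.12, -10.01, 0.14, -24.23, 0.1]
[-0.09, -0.12, -14.01, 0.14, -24.23, 0.1]
```

Request:
{"op": "servo_tool", "data": {
  "commands": [
    [[-1,0.12,-0.1,0.15,0,-3,0],[-1,0.23,-0.1,0.31,0,-6.2,0],[-1,0.24,-0.1,0.58,0,-9.2,0],[-1,0.25,-0.1,0.85,0,-12.2,0],[-1,0.19,-0.1,1.14,0,-15.2,0],[-1,0.12,-0.1,1.42,0,-18.2,0],[-1,0,-0.1,1.7,0,-21.2,0],[-1,-0.17,-0.1,1.8,0,-24.2,0]]
  ]
}}

```text
time: 6.82
ee_pos: [0.5352, 0.1042, 0.0359]
tcp_rot: [1.754, 2.169, -0.372]
force: [0.6, 0.2, -3.3]
opening: 0.02
```

Run:
```python
from h import *
P,e,s=sc_now(); print(P,e,s['force'],s['torque'],s['qpos'].round(2))
def lipose(lx,lz,th):
    t=np.radians(th); return scoop(trayp(lx-.0475*np.cos(t),0,lz-.0475*np.sin(t)),TY,th)
for dz in (.02,.06,.16,.2): print(row(*lipose(.124,.041+dz,24)))
```

```text
[0.55684067 0.00327755 0.02960057] [-77.96986049 -24.10457978   0.11861071] [ 0.59630497  0.19379542 -3.28044191] [ 0.99632962  0.26620521 -0.03974847] [-0.98  0.7   0.62  1.98  0.03  0.67 -0.28]
[-0.49, -0.02, -1.78, 0.16, 0.1, 0.08]
[-2.12, -0.01, -5.43, 0.16, 0.1, 0.08]
[-6.21, 0.01, -14.56, 0.16, 0.1, 0.08]
[-7.84, 0.02, -18.21, 0.16, 0.1, 0.08]
```

Request:
{"op": "servo_tool", "data": {
  "commands": [
    [[-1,-0.2,0,-0.6,0,0,0],[-1,-0.7,0,-1.8,0,0,0],[-1,-1.4,0,-3.6,0,0,0],[-1,-2.5,0,-6,0,0,0],[-1,-3.7,0,-9,0,0,0],[-1,-5,0,-12,0,0,0],[-1,-6.3,0,-15,0,0,0],[-1,-7.2,0,-17,0,0,0]]
  ]
}}

```text
time: 7.48
ee_pos: [0.5346, 0.1064, 0.2238]
tcp_rot: [1.758, 2.168, -0.368]
force: [1.2, 0.9, -3.3]
opening: 0.0202
```

Run:
```python
from h import *
P,e,s=sc_now(); print(P,e,s['force'],s['qpos'].round(2))
a=grab('scene','s4.png')['frame'];b=grab('top','t4.png')['frame']
m=np.hstack([a[130:330,170:370],b[130:330,190:390]])[:,:,::-1]
cv2.imwrite('pics/m4.png',cv2.resize(m,None,fx=2,fy=2,interpolation=cv2.INTER_CUBIC))
# refit chute w/ free spout wall height
from fit import *
t='top0.png';s='scene0.png'
for h in (62,50,40,30): print(h,fit([(t,(-160,68,62),(360,254)),(t,(-160,-68,62),(412.3,280)),(t,(60,68,h),(400,168.3)),(t,(60,-68,h),(455.7,192.7)),(t,(-240,0,36),(368.3,297)),
(s,(-160,68,62),(195.7,232.7)),(s,(-160,-68,62),(137.3,255)),(s,(60,68,h),(234.3,324.3)),(s,(60,-68,h),(171.7,351)),(s,(-240,0,36),(159.3,220))],[.5,-.3,-.5],.125,-np.radians(4)))
```

```text
[0.55601334 0.00551351 0.21717712] [-78.12035051 -23.93281878   0.24854062] [ 1.19164469  0.866233   -3.30843223] [-1.09  0.43  0.74  1.82  0.14  1.07 -0.25]
tray (array([ 0.53911643,  0.08477671, -1.36243315]), [[-1.3, -0.1], [-0.5, 0.4], [1.1, -1.1], [0.6, 0.4]])
scoop (array([0.55578347, 0.32212101, 0.03568761]), [[-0.5, -0.4], [3.1, -1.3], [0.8, 1.5], [-0.6, -1.2], [-0.2, 0.2], [-0.3, 1.5]])
chute (array([ 0.5878782 , -0.31745218, -0.46579022]), [[-1.5, -0.6], [1.7, 0.1], [1.0, -3.5], [1.1, -1.7], [0.1, -0.6], [0.6, -2.7], [-0.8, -1.3], [0.8, -11.0], [-2.8, -7.7], [-0.9, 1.5]])
egg [0.5821 0.0619 0.022 ]
egg [0.592  0.0149 0.022 ]
egg [ 0.5237 -0.002   0.022 ]
egg [0.5093 0.0483 0.022 ]
62 (array([ 0.5878782 , -0.31745218, -0.46579022]), [[-1.5, -0.6], [1.7, 0.1], [1.0, -3.5], [1.1, -1.7], [0.1, -0.6], [0.6, -2.7], [-0.8, -1.3], [0.8, -11.0], [-2.8, -7.7], [-0.9, 1.5]])
50 (array([ 0.58763962, -0.31995716, -0.47611116]), [[-1.0, -1.2], [2.0, 0.1], [1.0, -3.0], [0.1, -1.0], [0.2, -1.0], [0.6, -2.0], [-1.1, -1.1], [0.3, -7.2], [-2.9, -4.7], [-0.7, 1.8]])
40 (array([ 0.58761672, -0.32196072, -0.48434787]), [[-0.5, -1.7], [2.2, 0.1], [1.0, -2.7], [-0.8, -0.5], [0.3, -1.4], [0.7, -1.5], [-1.2, -0.8], [0.0, -4.0], [-2.9, -2.2], [-0.5, 2.0]])
30 (array([ 0.58720804, -0.32275287, -0.4889443 ]), [[-0.4, -1.8], [2.2, 0.2], [0.3, -2.1], [-2.2, 0.0], [0.2, -1.4], [0.7, -1.3], [-1.3, -0.9], [-0.0, -1.7], [-2.5, -0.2], [-0.4, 2.0]])
```

View pics/m4.png

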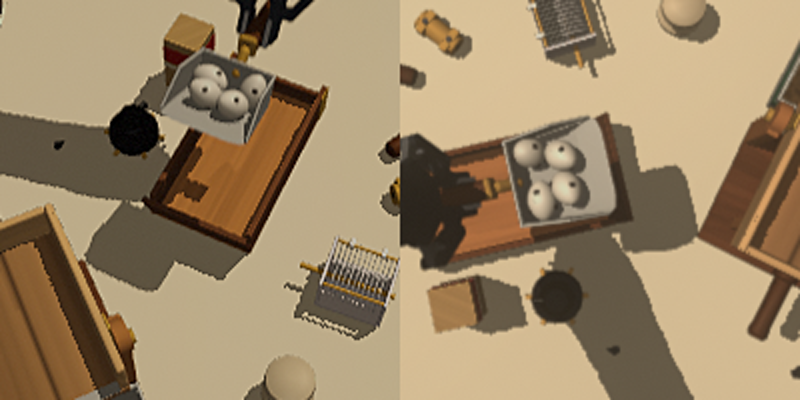

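```bash
cat >> h.py <<'E'
from scipy.spatial.transform import Slerp
CP=np.array([.5874,-.3215,.125]); CY=-27.6
CR=R.from_euler('z',CY,degrees=True)*R.from_euler('y',-4,degrees=True)
def chp(x,y,z): return CP+CR.apply([x,y,z])
def lippose(lip,h,th):
    t=np.radians(th); d=R.from_euler('z',h,degrees=True).apply([np.cos(t),0,0])+[0,0,np.sin(t)]
    return scoop(lip-.0475*d,h,th)
def path(p,r,n,c=None):
    p0,Q,_=cur(); S=Slerp([0,1],R.concatenate([Q,r]))
    for i in range(1,n+1):
        u=i/n; u=u*u*(3-2*u); print(row(p0+u*(p-p0),S(u),(p0,Q)))
E
python3 - <<'E'
from h import *
print(chp(-.205,0,.036), chp(-.075,.025,.12))
p,r=lippose(chp(-.075,.025,.125),CY-90,18); print(p); path(p,r,16)
E
```

```text
[ 0.40394535 -0.22559222  0.14661223] [ 0.52526083 -0.2608042   0.23947595]
[ 0.59309974 -0.13028749  0.24703511]
[-0.26, 0.01, 0.09, 0.16, 0.06, 0.41]
[-1.0, 0.03, 0.33, 0.62, 0.24, 1.58]
[-2.14, 0.06, 0.72, 1.34, 0.51, 3.4]
[-3.63, 0.11, 1.22, 2.27, 0.86, 5.76]
[-5.38, 0.16, 1.81, 3.37, 1.27, 8.54]
[-7.34, 0.22, 2.46, 4.6, 1.73, 11.66]
[-9.44, 0.28, 3.17, 5.91, 2.23, 14.98]
[-11.61, 0.35, 3.89, 7.27, 2.74, 18.42]
[-13.77, 0.41, 4.62, 8.62, 3.25, 21.85]
[-15.87, 0.47, 5.32, 9.93, 3.74, 25.18]
[-17.83, 0.53, 5.98, 11.16, 4.2, 28.29]
[-19.59, 0.58, 6.57, 12.26, 4.62, 31.08]
[-21.07, 0.63, 7.07, 13.19, 4.97, 33.44]
[-22.22, 0.66, 7.45, 13.91, 5.24, 35.25]
[-22.95, 0.68, 7.7, 14.37, 5.41, 36.42]
[-23.21, 0.69, 7.79, 14.53, 5.47, 36.84]
```

Request:
{"op": "servo_tool", "data": {
  "commands": [
    [[-1,-0.3,0,0.1,0.2,0,0.4],[-1,-1.0,0,0.3,0.6,0.2,1.6],[-1,-2.1,0,0.7,1.3,0.5,3.4],[-1,-3.6,0.1,1.2,2.3,0.9,5.8],[-1,-5.4,0.1,1.8,3.4,1.3,8.5],[-1,-7.3,0.2,2.5,4.6,1.7,11.7],[-1,-9.4,0.3,3.2,5.9,2.2,15],[-1,-11.6,0.3,3.9,7.3,2.7,18.4]]
  ]
}}

```text
time: 8.25
ee_pos: [0.5636, -0.0139, 0.2346]
tcp_rot: [2.168, 1.878, -0.391]
force: [0.1, 0.5, -2.6]
opening: 0.0205
```

Run:
```python
from h import *
P,e,s=sc_now(); print(P,e,s['force'],s['qpos'].round(2))
p,r=lippose(chp(-.075,.025,.125),CY-90,18); print(row(p,r))
p,r=lippose(chp(-.075,.025,.125),CY-90,18); p0,Q,_=cur(); S=Slerp([0,1],R.concatenate([Q,r]))
for u in (.18,.36,.54,.7,.83,.93,.98,1): print(row(p0+u*(p-p0),S(u),(p0,Q)))
```

```text
[ 0.54923736 -0.1155986   0.2226041 ] [-98.3387823  -20.95411902   0.63480161] [ 0.13579852  0.46423395 -2.59983896] [-0.84  0.48  0.82  1.73  0.02  1.14 -0.23]
[-10.8, 4.57, 2.85, 7.05, 2.83, 18.18]
[-1.94, 0.82, 0.51, 1.27, 0.51, 3.27]
[-3.89, 1.65, 1.03, 2.54, 1.02, 6.54]
[-5.83, 2.47, 1.54, 3.81, 1.53, 9.82]
[-7.56, 3.2, 2.0, 4.94, 1.98, 12.73]
[-8.96, 3.8, 2.37, 5.85, 2.35, 15.09]
[-10.04, 4.25, 2.65, 6.56, 2.63, 16.91]
[-10.58, 4.48, 2.79, 6.91, 2.77, 17.82]
[-10.8, 4.57, 2.85, 7.05, 2.83, 18.18]
```

Request:
{"op": "servo_tool", "data": {
  "commands": [
    [[-1,-1.9,0.8,0.5,1.3,0.5,3.3],[-1,-3.9,1.65,1,2.5,1,6.5],[-1,-5.8,2.5,1.5,3.8,1.5,9.8],[-1,-7.5,3.2,2,4.9,2,12.7],[-1,-9,3.8,2.4,5.8,2.3,15],[-1,-10,4.2,2.65,6.5,2.6,16.9],[-1,-10.6,4.5,2.8,6.9,2.8,17.8],[-1,-10.8,4.6,2.85,7,2.8,18.2]]
  ]
}}

```text
time: 8.92
ee_pos: [0.5926, -0.1334, 0.2465]
tcp_rot: [2.529, 1.522, -0.403]
force: [-0.8, 0.2, -3.8]
opening: 0.0205
```

Run:
```python
from h import *
P,e,s=sc_now(); print(P,e,s['force'],s['qpos'].round(2))
for (z,th) in ((.105,10),(.085,2),(.074,-5),(.066,-12),(.058,-19),(.05,-26),(.042,-33),(.034,-40)):
    p,r=lippose(chp(-.075,.025,z),CY-90,th); print(row(p,r))
a=grab('scene','s5.png')['frame'];b=grab('top','t5.png')['frame']
m=np.hstack([a[130:350,130:330],b[110:330,290:490]])[:,:,::-1]
cv2.imwrite('pics/m5.png',cv2.resize(m,None,fx=2,fy=2,interpolation=cv2.INTER_CUBIC))
```

```text
[ 0.544858   -0.22348363  0.22941287] [-1.17918276e+02 -1.81029094e+01  2.16220832e-02] [-0.83863042  0.15873734 -3.76545907] [-0.56  0.58  0.86  1.57 -0.13  1.26 -0.22]
[0.08, 0.04, -0.14, -0.06, 8.1, -0.31]
[-0.36, 0.18, 0.0, -0.03, 16.1, -0.31]
[-1.14, 0.26, -0.36, -0.02, 23.1, -0.31]
[-2.17, 0.32, -0.86, 0.0, 30.1, -0.32]
[-3.35, 0.39, -1.19, 0.02, 37.1, -0.32]
[-4.65, 0.45, -1.34, 0.04, 44.1, -0.32]
[-6.05, 0.51, -1.3, 0.06, 51.1, -0.32]
[-7.53, 0.58, -1.04, 0.08, 58.1, -0.32]
```

View pics/m5.png

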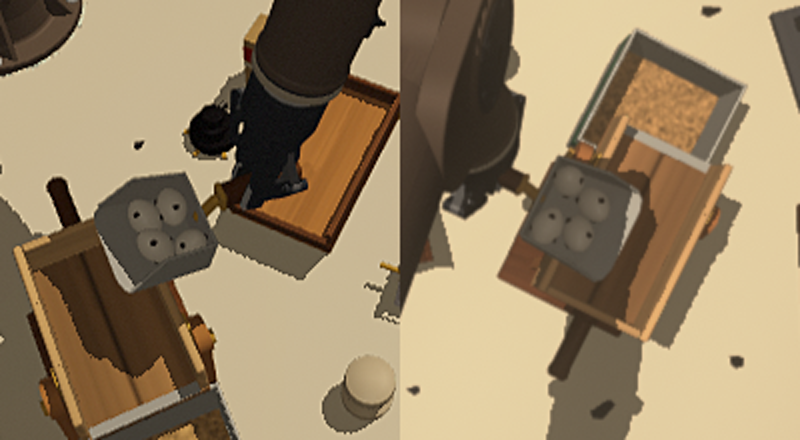

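Run:
```python
from h import *
for (z,th) in ((.105,12),(.088,6),(.078,0),(.072,-7),(.068,-14),(.064,-21),(.059,-28),(.053,-35)):
    p,r=lippose(chp(-.075,.022,z),CY-90,th); print(row(p,r))
```

```text
[-0.2, 0.12, 0.48, -0.01, 6.06, -0.08]
[-0.4, 0.24, 0.73, -0.01, 12.06, -0.08]
[-0.95, 0.31, 0.4, -0.0, 18.06, -0.08]
[-1.93, 0.35, -0.39, -0.0, 25.06, -0.08]
[-3.13, 0.38, -1.22, 0.0, 32.06, -0.08]
[-4.47, 0.41, -1.89, 0.01, 39.06, -0.08]
[-5.9, 0.45, -2.27, 0.01, 46.06, -0.08]
[-7.38, 0.49, -2.35, 0.02, 53.06, -0.08]
```

Request:
{"op": "servo_tool", "data": {
  "commands": [
    [[-1,-0.2,0.1,0.5,0,6,0],[-1,-0.4,0.2,0.7,0,12,0],[-1,-0.95,0.3,0.4,0,18,0],[-1,-1.9,0.35,-0.4,0,25,0],[-1,-3.1,0.4,-1.2,0,32,0],[-1,-4.5,0.4,-1.9,0,39,0],[-1,-5.9,0.4,-2.3,0,46,0],[-1,-7.4,0.5,-2.35,0,53,0]]
  ]
}}

```text
time: 9.68
ee_pos: [0.5685, -0.1889, 0.2944]
tcp_rot: [-2.333, -1.418, -0.747]
force: [-0.2, 0.6, -3.4]
opening: 0.0203
```

Run:
```python
from h import *
P,e,s=sc_now(); print(P,e,s['force'],s['qpos'].round(2))
p,r=lippose(chp(-.075,.022,.052),CY-90,-40); print(row(p,r))
```

```text
[ 0.54726127 -0.23088276  0.20232771] [-117.29985662   35.30956069    0.41690445] [-0.2391465   0.57760611 -3.44039573] [ 0.17  0.44  0.6   1.67 -0.85  1.39  0.55]
[-0.7, -0.03, -0.91, 0.23, 4.69, 0.25]
```

Request:
{"op": "servo_tool", "data": {
  "commands": [
    [[-1,-0.4,0,-0.6,0,2,0],[-1,-0.7,0,-0.9,0,4.7,0],[-1,-0.7,0,-0.9,0,4.7,0],[-1,-0.7,0,-0.9,0,4.7,0],[-1,-0.7,0,-0.9,0,4.7,0],[-1,-0.7,0,-0.9,0,4.7,0]]
  ]
}}

```text
time: 10.18
ee_pos: [0.5642, -0.1966, 0.2978]
tcp_rot: [-2.273, -1.387, -0.831]
force: [0.4, 0.1, -1.7]
opening: 0.0203
```

Run:
```python
from h import *
P,e,s=sc_now(); print(P,e,s['force'],s['qpos'].round(2))
a=grab('scene','s6.png')['frame'];b=grab('top','t6.png')['frame']
m=np.hstack([a[130:350,130:330],b[110:330,290:490]])[:,:,::-1]
cv2.imwrite('pics/m6.png',cv2.resize(m,None,fx=2,fy=2,interpolation=cv2.INTER_CUBIC))
```

```text
[ 0.54663155 -0.2319065   0.20226336] [-117.04095272   39.96822539    0.46387572] [ 0.42727451  0.06061672 -1.74162004] [ 0.24  0.46  0.58  1.67 -0.91  1.45  0.62]
```

View pics/m6.png

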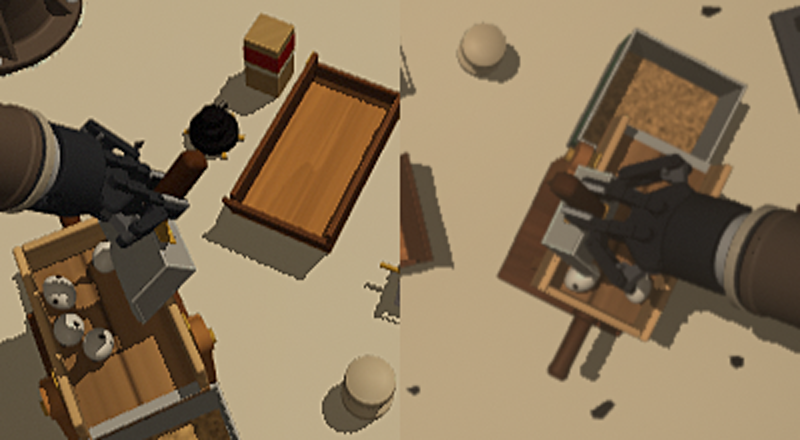

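Scene crop: all four insulators lie in the trough (three at (60,290), (70,330), (98,343) and one at (103,255)), and the wrist force is back to the empty-scoop value. Now I'll retreat.

Run:
```python
from h import *
p0,Q,_=cur()
A=R.from_euler('z',-117.6,degrees=True)
P1=p0+[0,0,.03]; print(row(P1,Q)); P2=p0+A.apply([-.02,0,.08]); print(row(P2,Q))
p,r=scoop([.60,-.12,.26],-100,0); print(p)
S=Slerp([0,1],R.concatenate([Q,r]))
for u in (.2,.4,.6,.8): print(row(P2+u*(p-P2),S(u),(p0,Q)))
```

```text
[1.93, 0.02, -2.3, 0.0, 0.0, 0.0]
[6.67, 0.06, -4.84, 0.0, 0.0, 0.0]
[ 0.61590617 -0.02979161  0.3079    ]
[8.11, -0.57, -1.82, 1.28, -7.92, -3.31]
[9.54, -1.19, 1.21, 2.56, -15.85, -6.61]
[10.98, -1.82, 4.24, 3.85, -23.77, -9.92]
[12.42, -2.45, 7.26, 5.13, -31.69, -13.22]
```

Request:
{"op": "servo_tool", "data": {
  "commands": [
    [[-1,1,0,-1.1,0,0,0],[-1,2.5,0,-2.8,0,0,0],[-1,4.5,0,-4.0,0,0,0],[-1,6.7,0,-4.8,0,0,0],[-1,8.1,-0.6,-1.8,1,-6,-2],[-1,9.5,-1.2,1.2,2,-12,-4],[-1,11,-1.8,4.2,3,-18,-6],[-1,12.4,-2.4,7.2,4,-24,-8]]
  ]
}}

```text
time: 10.95
ee_pos: [0.6085, -0.059, 0.3235]
tcp_rot: [-2.41, -1.742, -0.344]
force: [0.6, 0.1, -1.3]
opening: 0.0199
```

Run:
```python
from h import *
P,e,s=sc_now(); print(P,e,s['force'],s['qpos'].round(2))
p,r=scoop([.55,.02,.2],-78,0); print(p,row(p,r))
```

```text
[ 0.58577328 -0.13078121  0.25271875] [-108.15624332   15.64166797    0.87155168] [ 0.56489124  0.08322389 -1.32483362] [-0.25  0.35  0.59  1.57 -0.49  1.29  0.13]
[0.53095529 0.10959832 0.2479    ] [11.06, -12.79, 10.76, 4.96, -15.05, -30.09]
```

Request:
{"op": "servo_tool", "data": {
  "commands": [
    [[-1,2.2,-2.5,2.1,1,-3,-6],[-1,4.4,-5,4.2,2,-6,-12],[-1,6.6,-7.6,6.4,3,-9,-18],[-1,8.8,-10.2,8.6,4,-12,-24],[-1,11,-12.8,10.8,5,-15,-30],[-1,11,-12.8,10.8,5,-15,-30]]
  ]
}}

```text
time: 11.45
ee_pos: [0.5255, 0.1219, 0.2443]
tcp_rot: [-1.946, -2.458, 0.005]
force: [-1.4, 1.6, -2.6]
opening: 0.0203
```

Run:
```python
from h import *
P,e,s=sc_now(); print(P,e,s['force'],s['qpos'].round(2))
p,r=scoop([.556,.329,.12],2.3,0); print(p); path(p,r,12)
```

```text
[0.54624091 0.03279939 0.19611255] [-76.72587784   0.19021444  -0.37059941] [-1.39903452  1.55642673 -2.57596256] [-0.66  0.3   0.44  1.79 -0.14  1.1   0.06]
[0.46447379 0.32532393 0.1679    ]
[0.42, -0.02, 0.15, -0.0, -0.01, -1.55]
[1.57, -0.09, 0.57, -0.01, -0.03, -5.85]
[3.31, -0.19, 1.21, -0.03, -0.06, -12.35]
[5.49, -0.32, 2.0, -0.05, -0.11, -20.49]
[7.97, -0.46, 2.9, -0.07, -0.16, -29.73]
[10.59, -0.61, 3.86, -0.09, -0.21, -39.51]
[13.21, -0.76, 4.82, -0.11, -0.26, -49.3]
[15.69, -0.91, 5.72, -0.13, -0.31, -58.54]
[17.87, -1.03, 6.51, -0.15, -0.35, -66.68]
[19.61, -1.13, 7.15, -0.17, -0.38, -73.17]
[20.76, -1.2, 7.57, -0.18, -0.41, -77.47]
[21.18, -1.22, 7.72, -0.18, -0.41, -79.02]
```

Request:
{"op": "servo_tool", "data": {
  "commands": [
    [[-1,3,-0.1,0.5,0,0,-5],[-1,6,-0.3,1,0,0,-12],[-1,9,-0.5,1.5,0,0,-19],[-1,12,-0.7,2,0,0,-26],[-1,15,-0.9,3,0,0,-33],[-1,18,-1,5,0,0,-40],[-1,20,-1.1,6.5,0,0,-47],[-1,21.2,-1.2,7.7,-0.2,-0.3,-54]]
  ]
}}

```text
time: 12.12
ee_pos: [0.4626, 0.3294, 0.1672]
tcp_rot: [-0.603, -3.081, -0.002]
force: [-0.0, -1.1, -1.9]
opening: 0.0205
```

Request:
{"op": "servo_tool", "data": {
  "commands": [
    [[-1,0,0,0,0,0,-6],[-1,0,0,0,0,0,-12],[-1,0,0,0,0,0,-18],[-1,0,0,0,0,0,-24],[-1,0,0,0,0,0,-25],[-1,0,0,0,0,0,-25]]
  ]
}}

```text
time: 12.62
ee_pos: [0.4625, 0.3297, 0.1674]
tcp_rot: [0.076, -3.138, -0.003]
force: [0.1, 0.6, -1.3]
opening: 0.0203
```

Run:
```python
from h import *
P,e,s=sc_now(); print(P,e,s['force'],s['qpos'].round(2))
p,r=scoop([.556,.329,.004],2.3,0); print(row(p,r))
```

```text
[0.5538605  0.3342652  0.11931399] [2.77221985 0.12293208 0.11901859] [ 0.13272737  0.56046911 -1.2695248 ] [-0.75  0.4   0.05  1.8  -0.03  0.94  0.93]
[-0.2, -0.47, 11.55, 0.12, -0.12, 0.47]
```

Lower gently to just above the counter, then to contact.

Request:
{"op": "servo_tool", "data": {
  "commands": [
    [[-1,0,-0.2,2,0.1,0,0],[-1,-0.2,-0.4,5,0.1,0,0],[-1,-0.2,-0.4,8,0.1,0,0],[-1,-0.2,-0.4,10,0.1,0,0],[-1,-0.2,-0.4,11,0.1,0,0],[-1,-0.2,-0.4,11.4,0.1,0,0],[-1,-0.2,-0.4,11.5,0.1,0,0],[-1,-0.2,-0.4,11.6,0.1,0,0]]
  ]
}}

```text
time: 13.28
ee_pos: [0.465, 0.3267, 0.0524]
tcp_rot: [0.075, -3.14, -0.002]
force: [-0.1, 0.6, -1.9]
opening: 0.0202
```

Request:
{"op": "servo_tool", "data": {
  "commands": [
    [[-1,0,0,0.1,0,0,0],[-1,0,0,0.2,0,0,0],[-1,0,0,0.3,0,0,0],[-1,0,0,0.3,0,0,0]]
  ]
}}

```text
time: 13.62
ee_pos: [0.4652, 0.3269, 0.0498]
tcp_rot: [0.074, -3.14, -0.003]
force: [-0.8, 0.3, -2.0]
opening: 0.0203
```

Run:
```python
from h import *
P,e,s=sc_now(); print(P,e,s['force'],s['torque'])
```

```text
[0.55672583 0.3313458  0.00191192] [2.71726609 0.00972854 0.10488126] [-0.82599258  0.28856656 -2.03160357] [0.02834156 0.07035998 0.01066132]
```

Request:
{"op": "servo_tool", "data": {
  "commands": [
    [[-1,0,0,0.1,0,0,0],[-1,0,0,0.2,0,0,0],[-1,0,0,0.25,0,0,0],[-1,0,0,0.25,0,0,0]]
  ]
}}

```text
time: 13.95
ee_pos: [0.4653, 0.3272, 0.0482]
tcp_rot: [-0.075, 3.14, 0.004]
force: [-4.1, -1.4, 9.2]
opening: 0.0203
```

Request:
{"op": "servo_tool", "data": {
  "commands": [
    [[0,0,0,0,0,0,0],[0.5,0,0,0,0,0,0],[1,0,0,0,0,0,0],[1,0,0,0,0,0,0],[1,0,0,0,0,0,0],[1,0,0,-1,0,0,0],[1,0,0,-3,0,0,0],[1,0,0,-6,0,0,0]]
  ]
}}

```text
time: 14.62
ee_pos: [0.464, 0.326, 0.1073]
tcp_rot: [0.075, -3.137, 0.001]
force: [1.0, 0.0, -0.0]
opening: 0.0856
```

Run:
```python
from h import *
p,Q,s=cur(); print(p,s['force'],s['opening'],s['qpos'].round(2))
h=chp(-.210,0,.036); print('handle',h)
# tool: jaws across bar; heading CY option (tool y at 62.4deg) 
for H in (CY,CY+180): print(H,row(h+[0,0,.10-.019],toolR(H)))
```

```text
[0.46396435 0.32597114 0.10734818] [ 0.98708803  0.04826258 -0.02509642] 0.08564085961623677 [-0.74  0.48  0.04  1.86 -0.03  0.81  0.94]
handle [ 0.39952512 -0.22328139  0.14626345]
-27.6 [9.09, -54.56, -11.94, -0.07, -0.18, 30.33]
152.4 [9.09, -54.56, -11.94, 0.23, -0.09, -149.67]
```

Request:
{"op": "servo_tool", "data": {
  "commands": [
    [[1,0,0,-4,0,0,0],[1,0,0,-8,0,0,0],[1,1,-4,-12,0,0,4],[1,2,-8,-14,0,0,8],[1,3,-12,-14,0,0,12],[1,4,-16,-14,0,0,16],[1,5,-20,-14,0,0,20],[1,6,-24,-14,0,0,24]]
  ]
}}

```text
time: 15.28
ee_pos: [0.4183, 0.097, 0.2486]
tcp_rot: [-0.585, -3.085, -0.0]
force: [1.6, -0.6, 0.3]
opening: 0.0853
```

Request:
{"op": "servo_tool", "data": {
  "commands": [
    [[1,-1,-3.5,0,0,0,1],[1,-2,-7,0,0,0,2],[1,-3,-10.5,0,0,0,3],[1,-4,-14,0,0,0,4],[1,-5,-17.5,0,0,0,5],[1,-6,-21,0,0,0,6],[1,-7,-24,0,0,0,6],[1,-7,-26,0,0,0,6]]
  ]
}}

```text
time: 15.95
ee_pos: [0.3882, -0.1741, 0.2495]
tcp_rot: [0.75, 3.05, -0.0]
force: [-0.2, 0.7, 1.2]
opening: 0.0855
```

```bash
cat >> h.py <<'E'
def handle(tilt_deg,x=-.210,extra=0): # chute pitch: lip-up 4 - tilt
    pit=4-tilt_deg; B=R.from_euler('z',CY,degrees=True)*R.from_euler('y',-pit,degrees=True)
    T=toolR(CY,pit); g=CP+B.apply([x,0,.036]); return g+T.apply([0,0,.019-extra]),T
E
python3 - <<'E'
from h import *
p,Q,s=cur(); print(p,s['force'],s['qpos'].round(2))
print(row(*handle(0,extra=.08)), row(*handle(0)))
E
```

```text
[ 0.38820162 -0.17405516  0.24951186] [-0.17920643  0.67815011  1.18497522] [-0.18  0.07  0.51  2.03 -0.04  1.05  1.44]
[-2.86, -3.84, 4.24, -0.01, -3.98, -0.03] [-3.42, -3.83, 12.22, -0.01, -3.98, -0.03]
```

Request:
{"op": "servo_tool", "data": {
  "commands": [
    [[1,-2,-3,2,0,-3,0],[1,-2.9,-3.8,4.2,0,-4,0],[1,-2.9,-3.8,4.2,0,-4,0],[1,-2.9,-3.8,4.2,0,-4,0]]
  ]
}}

```text
time: 16.28
ee_pos: [0.3952, -0.2212, 0.2074]
tcp_rot: [0.737, 2.986, -0.025]
force: [0.2, 0.1, -0.2]
opening: 0.0858
```

Run:
```python
from h import *
p,Q,s=cur(); print(p,s['force'])
print(row(*handle(0)))
a=grab('scene','s7.png')['frame'].copy();b=grab('top','t7.png')['frame'].copy()
for n,im in(('s7.png',a),('t7.png',b)):
    for q in (chp(-.21,0,.036),chp(-.24,0,.036)):
        q=proj(n,q); cv2.circle(im,tuple(np.int32((q*8).round())),8,(255,0,0),-1,shift=3)
m=np.hstack([a[180:330,120:270],b[200:350,320:470]])[:,:,::-1]
cv2.imwrite('pics/m7.png',cv2.resize(m,None,fx=2.6,fy=2.6,interpolation=cv2.INTER_CUBIC))
```

```text
[ 0.39520759 -0.22124584  0.20736357] [ 0.22281182  0.06254263 -0.15398547]
[-0.07, 0.02, 8.03, -0.02, -0.11, -0.15]
```

View pics/m7.png

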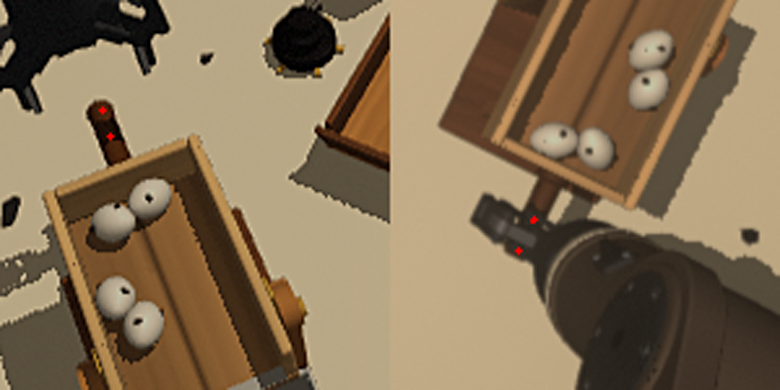

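Four insulators are resting in the trough (scene crop (150,198), (113,222), (115,297), (143,323)), and the predicted handle points fall on the bar. Descending to grip.

Request:
{"op": "servo_tool", "data": {
  "commands": [
    [[1,0,0,3,0,0,0],[1,0,0,5.5,0,0,0],[1,-0.1,0,7,0,0,0],[1,-0.1,0,7.8,0,0,0],[1,-0.1,0,7.9,0,0,0],[1,-0.1,0,7.9,0,0,0]]
  ]
}}

```text
time: 16.88
ee_pos: [0.403, -0.2231, 0.1302]
tcp_rot: [0.731, 2.985, -0.025]
force: [-0.0, -0.1, 0.5]
opening: 0.0854
```

Request:
{"op": "servo_tool", "data": {
  "commands": [
    [[-1,0,0,0,0,0,0],[-1,0,0,0,0,0,0],[-1,0,0,0,0,0,0],[-1,0,0,0,0,0,0],[-1,0,0,0,0,0,0],[-1,0,0,0,0,0,0],[-1,0,0,0,0,0,0]]
  ],
  "squeeze": 30
}}

```text
time: 17.47
ee_pos: [0.4019, -0.2258, 0.131]
tcp_rot: [0.735, 2.983, -0.028]
force: [-7.8, -8.8, 11.1]
opening: 0.0206
```

Run:
```python
from h import *
p,Q,s=cur(); print(p,s['force'],s['opening'],s['qpos'].round(2))
# grasp-consistent: offset of actual pose in handle frame
p0,T0=handle(0); d=T0.inv().apply(p-p0); E=T0.inv()*Q; print(d,E.as_rotvec(degrees=True)); np.savez('g.npz',d=d,E=E.as_quat())
for t in (3,6,9,12,15,18,21,24): 
    a,T=handle(t); print(t,row(a+T.apply(d),T*E))
```

```text
[ 0.40190157 -0.22576957  0.13096889] [-7.76837429 -8.81479012 11.10422747] 0.02064679617031901 [-0.04  0.27  0.52  2.17 -0.21  0.67  1.71]
[-0.00218395 -0.00110404 -0.00351538] [ 0.09076771 -0.08710673  0.08932492]
3 [-0.14, -0.0, -1.08, 0.0, 3.0, -0.0]
6 [-0.33, -0.0, -2.16, 0.01, 6.0, -0.01]
9 [-0.58, -0.0, -3.22, 0.01, 9.0, -0.01]
12 [-0.89, -0.01, -4.27, 0.02, 12.0, -0.02]
15 [-1.25, -0.01, -5.31, 0.02, 15.0, -0.02]
18 [-1.66, -0.01, -6.32, 0.03, 18.0, -0.03]
21 [-2.13, -0.01, -7.31, 0.03, 21.0, -0.03]
24 [-2.64, -0.01, -8.27, 0.04, 24.0, -0.04]
```

Request:
{"op": "servo_tool", "data": {
  "commands": [
    [[-1,-0.1,0,-0.7,0,2,0],[-1,-0.25,0,-1.6,0,4.5,0],[-1,-0.4,0,-2.5,0,7,0],[-1,-0.6,0,-3.3,0,9.5,0],[-1,-0.9,0,-4.3,0,12,0],[-1,-1.2,0,-5.1,0,14.5,0],[-1,-1.5,0,-6,0,17,0],[-1,-1.75,0,-6.5,0,18.5,0]]
  ]
}}

```text
time: 18.13
ee_pos: [0.4135, -0.2319, 0.1976]
tcp_rot: [-0.692, -2.809, -0.086]
force: [-1.2, 1.8, -2.1]
opening: 0.0211
```

```bash
cat > l.py <<'E'
from h import *
import sys
g=np.load('g.npz'); d=g['d'];E=R.from_quat(g['E'])
p,Q,s=cur(); print(p,s['force'],s['torque'],s['opening'],s['qpos'].round(2))
for t in map(float,sys.argv[1:]):
    a,T=handle(t); print(t,row(a+T.apply(d),T*E))
E
python3 l.py 18 20 22 24 26 28 30 32 34
```

```text
[ 0.41354877 -0.23191143  0.19763511] [-1.15636202  1.77266155 -2.06588836] [-0.24071981 -0.12370411  0.19681398] 0.021066149550236807 [ 0.02  0.41  0.54  1.81 -0.2   1.24  1.73]
18.0 [0.05, 0.01, 0.27, -0.0, -0.64, -0.01]
20.0 [-0.03, 0.0, -0.46, 0.0, 1.36, -0.01]
22.0 [-0.13, 0.0, -1.18, 0.0, 3.36, -0.02]
24.0 [-0.26, 0.0, -1.9, 0.01, 5.36, -0.02]
26.0 [-0.41, 0.0, -2.61, 0.01, 7.36, -0.02]
28.0 [-0.59, 0.0, -3.32, 0.01, 9.36, -0.03]
30.0 [-0.79, -0.0, -4.02, 0.02, 11.36, -0.03]
32.0 [-1.02, -0.0, -4.71, 0.02, 13.36, -0.03]
34.0 [-1.27, -0.0, -5.4, 0.02, 15.36, -0.04]
```

Tracking well, forces low.

Request:
{"op": "servo_tool", "data": {
  "commands": [
    [[-1,0,0,-0.5,0,1.4,0],[-1,-0.1,0,-1.2,0,3.4,0],[-1,-0.25,0,-1.9,0,5.4,0],[-1,-0.4,0,-2.6,0,7.4,0],[-1,-0.6,0,-3.3,0,9.4,0],[-1,-0.8,0,-4,0,11.4,0],[-1,-1,0,-4.7,0,13.4,0],[-1,-1.3,0,-5.4,0,15.4,0]]
  ]
}}

```text
time: 18.8
ee_pos: [0.4371, -0.2441, 0.2466]
tcp_rot: [-0.629, -2.551, -0.166]
force: [0.7, 0.1, -2.9]
opening: 0.0209
```

```bash
python3 l.py 34 36 38 40 42 44 46 48 50
```

```text
[ 0.43713332 -0.2440851   0.24663923] [ 0.70959719  0.07106228 -2.9268086 ] [-0.50320303 -0.7005584   0.16056904] 0.02086076854970658 [ 0.1   0.59  0.53  1.49 -0.21  1.66  1.76]
34.0 [0.06, -0.01, 0.03, 0.01, -0.11, -0.02]
36.0 [-0.02, -0.01, -0.69, 0.01, 1.89, -0.02]
38.0 [-0.13, -0.01, -1.41, 0.01, 3.89, -0.03]
40.0 [-0.27, -0.01, -2.13, 0.02, 5.89, -0.03]
42.0 [-0.43, -0.01, -2.84, 0.02, 7.89, -0.03]
44.0 [-0.61, -0.01, -3.55, 0.02, 9.89, -0.03]
46.0 [-0.82, -0.01, -4.25, 0.03, 11.89, -0.04]
48.0 [-1.05, -0.01, -4.94, 0.03, 13.89, -0.04]
50.0 [-1.31, -0.01, -5.62, 0.04, 15.89, -0.04]
```

```bash
cat > l2.py <<'E'
from h import *
import sys
g=np.load('g.npz'); d=g['d'];E=R.from_quat(g['E'])
p,Q,s=cur(); print(p,s['force'],s['torque'],s['opening'],s['qpos'].round(2))
for t in map(float,sys.argv[1:]):
    u=t if t<34 else 34+(t-34)*.45
    a,T=handle(t); gp=a-T.apply([0,0,.019]); T2=handle(u)[1]; print(t,row(gp+T2.apply(d+[0,0,.019]),T2*E))
E
python3 l2.py 36 38 40 42 44 46 48 50
```

```text
[ 0.43713332 -0.2440851   0.24663923] [ 0.70959719  0.07106228 -2.9268086 ] [-0.50320303 -0.7005584   0.16056904] 0.02086076854970658 [ 0.1   0.59  0.53  1.49 -0.21  1.66  1.76]
36.0 [-0.05, -0.01, -0.7, 0.01, 0.79, -0.02]
38.0 [-0.19, -0.01, -1.42, 0.01, 1.69, -0.02]
40.0 [-0.36, -0.01, -2.14, 0.01, 2.59, -0.02]
42.0 [-0.55, -0.01, -2.85, 0.01, 3.49, -0.02]
44.0 [-0.76, -0.01, -3.55, 0.02, 4.39, -0.03]
46.0 [-1.0, -0.01, -4.24, 0.02, 5.29, -0.03]
48.0 [-1.26, -0.01, -4.93, 0.02, 6.19, -0.03]
50.0 [-1.55, -0.01, -5.6, 0.02, 7.09, -0.03]
```

Request:
{"op": "servo_tool", "data": {
  "commands": [
    [[-1,-0.05,0,-0.7,0,0.8,0],[-1,-0.2,0,-1.4,0,1.7,0],[-1,-0.35,0,-2.1,0,2.6,0],[-1,-0.55,0,-2.85,0,3.5,0],[-1,-0.75,0,-3.55,0,4.4,0],[-1,-1,0,-4.25,0,5.3,0],[-1,-1.25,0,-4.9,0,6.2,0],[-1,-1.25,0,-4.9,0,6.2,0]]
  ],
  "squeeze": 20
}}

```text
time: 19.47
ee_pos: [0.4691, -0.2605, 0.2823]
tcp_rot: [-0.602, -2.445, -0.194]
force: [-0.1, 1.8, -2.6]
opening: 0.0205
```

Request:
{"op": "servo_tool", "data": {
  "commands": [
    [[-1,0,0,0,0,0,0],[-1,0,0,0,0,0,0],[-1,0,0,0,0,0,0],[-1,0,0,0,0,0,0]]
  ]
}}

```text
time: 19.8
ee_pos: [0.4689, -0.2604, 0.2821]
tcp_rot: [-0.602, -2.446, -0.194]
force: [-0.9, 0.8, -3.6]
opening: 0.0209
```

```bash
python3 l2.py 48
python3 - <<'E'
from h import *
a=grab('scene','s8.png')['frame'];b=grab('top','t8.png')['frame']
m=np.hstack([a[220:420,110:310],b[110:310,330:530]])[:,:,::-1]
cv2.imwrite('pics/m8.png',cv2.resize(m,None,fx=2,fy=2,interpolation=cv2.INTER_CUBIC))
E
```

```text
[ 0.46892615 -0.26040986  0.28212438] [-0.9188953   0.7601431  -3.55961459] [-0.35208898 -0.78501346  0.06890973] 0.020918507715092197 [ 0.15  0.7   0.53  1.25 -0.23  1.89  1.77]
48.0 [0.07, -0.04, -0.06, 0.0, -0.08, -0.01]
```

View pics/m8.png

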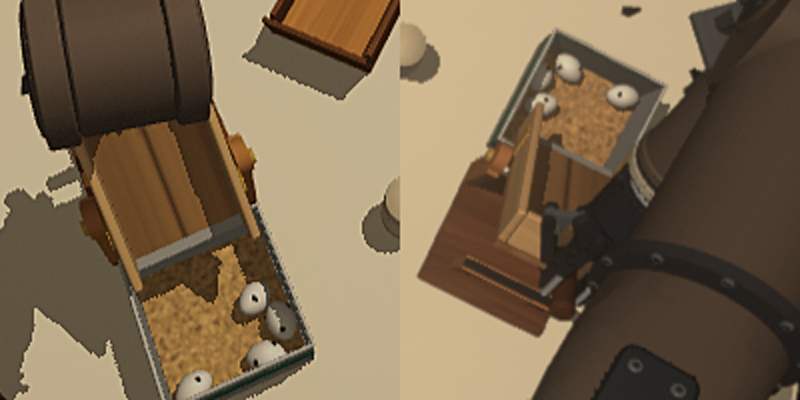

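Scene crop shows all four insulators in the bin at (253,298), (280,320), (265,357) and (195,385), with the trough empty. Lowering the chute along the same path.

```bash
python3 l2.py 46 44 41 38 35 32 29 26|tail -8
```

```text
46.0 [0.25, -0.04, 0.66, -0.0, -0.98, -0.0]
44.0 [0.41, -0.03, 1.38, -0.0, -1.88, -0.0]
41.0 [0.61, -0.03, 2.46, -0.01, -3.23, -0.0]
38.0 [0.75, -0.03, 3.56, -0.01, -4.58, 0.0]
35.0 [0.83, -0.03, 4.66, -0.01, -5.93, 0.0]
32.0 [0.82, -0.03, 5.75, -0.01, -8.38, 0.01]
29.0 [0.74, -0.03, 6.85, -0.02, -11.38, 0.01]
26.0 [0.6, -0.02, 7.93, -0.02, -14.38, 0.02]
```

Request:
{"op": "servo_tool", "data": {
  "commands": [
    [[-1,0.25,0,0.7,0,-1,0],[-1,0.4,0,1.4,0,-1.9,0],[-1,0.6,0,2.45,0,-3.2,0],[-1,0.75,0,3.55,0,-4.6,0],[-1,0.8,0,4.65,0,-5.9,0],[-1,0.8,0,5.75,0,-8.4,0],[-1,0.75,0,6.85,0,-11.4,0],[-1,0.6,0,7.9,0,-14.4,0]]
  ]
}}

```text
time: 20.57
ee_pos: [0.4227, -0.2366, 0.2221]
tcp_rot: [-0.662, -2.69, -0.124]
force: [-1.2, 0.3, 1.3]
opening: 0.021
```

```bash
python3 l2.py 26 24 21 18 15 12 9.5 7.5 6
```

```text
[ 0.42271232 -0.23662948  0.22213794] [-1.16305009  0.2858628   1.27267517] [-0.13739759 -0.25044612  0.15626879] 0.021026423613930843 [ 0.05  0.49  0.54  1.66 -0.21  1.44  1.74]
26.0 [-0.03, -0.0, 0.01, -0.01, 0.17, 0.0]
24.0 [0.03, -0.0, 0.74, -0.02, -1.83, 0.01]
21.0 [0.07, 0.0, 1.83, -0.02, -4.83, 0.01]
18.0 [0.06, 0.0, 2.93, -0.03, -7.83, 0.02]
15.0 [-0.01, 0.01, 4.02, -0.03, -10.83, 0.02]
12.0 [-0.13, 0.01, 5.1, -0.04, -13.83, 0.03]
9.5 [-0.28, 0.01, 6.0, -0.04, -16.33, 0.03]
7.5 [-0.43, 0.01, 6.72, -0.04, -18.33, 0.04]
6.0 [-0.55, 0.01, 7.25, -0.05, -19.83, 0.04]
```

Request:
{"op": "servo_tool", "data": {
  "commands": [
    [[-1,0,0,0.7,0,-1.8,0],[-1,0.05,0,1.8,0,-4.8,0],[-1,0.05,0,2.9,0,-7.8,0],[-1,0,0,4,0,-10.8,0],[-1,-0.1,0,5.1,0,-13.8,0],[-1,-0.25,0,5.9,0,-16.3,0],[-1,-0.4,0,6.6,0,-18.3,0],[-1,-0.5,0,7.1,0,-19.8,0]]
  ]
}}

```text
time: 21.23
ee_pos: [0.403, -0.2265, 0.1545]
tcp_rot: [-0.743, -3.021, -0.009]
force: [-0.5, -0.3, -1.4]
opening: 0.0209
```

```bash
python3 l2.py 5 3.5 2 1 0 -0.5
```

```text
[ 0.40303874 -0.22651207  0.15445895] [-0.49390262 -0.33354102 -1.38563943] [-0.0173325  -0.10205476  0.08153316] 0.02094943605052794 [-0.03  0.3   0.54  2.06 -0.2   0.86  1.71]
5.0 [-0.01, 0.01, 0.53, 0.0, -0.87, 0.05]
3.5 [0.03, 0.01, 1.08, -0.0, -2.37, 0.05]
2.0 [0.05, 0.02, 1.62, -0.0, -3.87, 0.05]
1.0 [0.06, 0.02, 1.99, -0.0, -4.87, 0.05]
0.0 [0.06, 0.02, 2.35, -0.01, -5.87, 0.05]
-0.5 [0.06, 0.02, 2.53, -0.01, -6.37, 0.05]
```

Request:
{"op": "servo_tool", "data": {
  "commands": [
    [[-1,0,0,0.5,0,-0.9,0],[-1,0,0,0.9,0,-2,0],[-1,0,0,1.3,0,-3,0],[-1,0,0,1.65,0,-3.9,0],[-1,0.05,0,1.95,0,-4.8,0],[-1,0.05,0,2.2,0,-5.4,0],[-1,0.05,0,2.35,0,-5.9,0],[-1,0.05,0,2.4,0,-5.9,0]]
  ]
}}

```text
time: 21.9
ee_pos: [0.4012, -0.2256, 0.1311]
tcp_rot: [0.734, 2.983, -0.027]
force: [-11.4, 6.7, 22.7]
opening: 0.0208
```

```bash
python3 l2.py 0
```

```text
[ 0.4012268  -0.22559328  0.13113398] [-11.37944328   6.72676602  22.69583535] [0.9865224  1.76866014 0.06844868] 0.02082537222636215 [-0.04  0.27  0.52  2.17 -0.21  0.67  1.72]
0.0 [-0.07, 0.02, 0.02, 0.06, 0.01, 0.04]
```

Request:
{"op": "servo_tool", "data": {
  "commands": [
    [[-1,0,0,0,0,0,0],[-0.5,0,0,0,0,0,0],[0.3,0,0,0,0,0,0],[1,0,0,0,0,0,0],[1,0,0,0,0,0,0],[1,0,0,0,0,0,0],[1,0,0,0,0,0,0],[1,0,0,0,0,0,0]]
  ]
}}

```text
time: 22.57
ee_pos: [0.4013, -0.2257, 0.1311]
tcp_rot: [0.734, 2.983, -0.027]
force: [-0.2, -0.2, 0.2]
opening: 0.0854
```

Request:
{"op": "servo_tool", "data": {
  "commands": [
    [[1,0,0,-1,0,0,0],[1,0,0,-3,0,0,0],[1,0,0,-6,0,0,0],[1,0,0,-9,0,0,0],[1,0,0,-12,0,0,0],[1,2,0,-15,0,0,0],[1,3,0,-17,0,0,0],[1,3,0,-17,0,0,0]]
  ]
}}

```text
time: 23.23
ee_pos: [0.3641, -0.2063, 0.3021]
tcp_rot: [0.733, 2.977, -0.025]
force: [0.4, -0.3, 0.8]
opening: 0.0852
```

Request:
{"op": "servo_tool", "data": {
  "commands": [
    [[1,0,0,0,0,0,0],[1,0,0,0,0,0,0]]
  ]
}}

```text
time: 23.4
ee_pos: [0.3643, -0.2063, 0.3021]
tcp_rot: [0.733, 2.977, -0.024]
force: [0.8, 0.9, 0.6]
opening: 0.085
```

Run:
```python
from h import *
p,Q,s=cur(); print(p,s['force'],s['opening'],s['time'])
a=grab('scene','s9.png')['frame'];b=grab('top','t9.png')['frame']
# compare with reference frames
for n,im,ref in(('s',a,'scene0.png'),('t',b,'top0.png')):
    r=cv2.imread('pics/'+ref)[:,:,::-1]; d=np.abs(im.astype(int)-r).max(2)>45
    d=cv2.morphologyEx(d.astype(np.uint8),cv2.MORPH_OPEN,np.ones((3,3)))
    k,_,st,c=cv2.connectedComponentsWithStats(d); print(n,[(st[i].tolist()) for i in range(1,k) if st[i,4]>12])
# egg-white blobs
for im,nm in((a,'s'),(b,'t')):
    h=cv2.cvtColor(im,cv2.COLOR_RGB2HSV); w=((h[:,:,2]>170)&(h[:,:,1]<45)).astype(np.uint8)
    k,_,st,c=cv2.connectedComponentsWithStats(w); print(nm,[(c[i].round().tolist(),st[i,4]) for i in range(1,k) if st[i,4]>15])
# chute rest check: wall/handle template shift vs before
for fn,ref,box in(('s9.png','s7.png',(250,330,150,210)),):
    A=cv2.imread('pics/'+fn,0).astype(float);B=cv2.imread('pics/'+ref,0).astype(float)
    y0,y1,x0,x1=box; print('shift',cv2.phaseCorrelate(B[y0:y1,x0:x1],A[y0:y1,x0:x1]))
```

```text
[ 0.36427109 -0.20632357  0.30208813] [0.75742619 0.8890013  0.58262473] 0.08496504567527378 23.4
s [[36, 0, 58, 49, 1264], [115, 0, 14, 7, 67], [31, 5, 4, 5, 19], [133, 32, 7, 7, 39], [122, 34, 7, 8, 39], [137, 53, 6, 11, 42], [162, 67, 118, 64, 2380], [143, 75, 3, 5, 15], [69, 77, 6, 6, 32], [142, 87, 4, 6, 22], [79, 94, 14, 25, 136], [129, 111, 6, 6, 25], [136, 121, 4, 4, 14], [117, 127, 12, 5, 36], [73, 129, 15, 10, 66], [329, 135, 4, 4, 15], [161, 137, 6, 8, 38], [137, 143, 25, 13, 177], [157, 144, 14, 26, 166], [0, 155, 59, 52, 1815], [111, 157, 17, 7, 73], [92, 158, 27, 28, 303], [256, 201, 24, 33, 391], [280, 213, 26, 30, 393], [0, 235, 127, 98, 4581], [226, 361, 17, 21, 220], [244, 375, 6, 11, 51], [230, 391, 22, 14, 163], [200, 405, 16, 14, 141]]
t [[408, 137, 12, 11, 96], [402, 146, 4, 5, 16], [434, 152, 15, 10, 104], [396, 157, 12, 9, 77], [265, 199, 9, 13, 89], [248, 203, 8, 14, 98], [275, 202, 6, 13, 56], [256, 206, 7, 13, 67], [272, 225, 16, 16, 162], [251, 232, 19, 13, 141], [153, 245, 3, 5, 15], [141, 247, 4, 32, 96], [151, 251, 4, 30, 92], [172, 259, 4, 10, 30], [163, 269, 4, 10, 30], [353, 299, 202, 121, 12891], [82, 365, 161, 55, 4682], [0, 399, 9, 21, 133], [244, 402, 8, 9, 50], [332, 417, 11, 3, 25]]
s [([392.0, 70.0], np.int32(20)), ([409.0, 76.0], np.int32(18)), ([443.0, 223.0], np.int32(52)), ([333.0, 263.0], np.int32(21)), ([366.0, 272.0], np.int32(28))]
t [([29.0, 202.0], np.int32(32))]
shift ((-0.07222850362773059, 0.19438136761835523), 0.44993617521852863)
```

```bash
python3 -c "
from station import close_job
print(close_job())"
```

```text
the job is handed in; nothing more can be done
None
```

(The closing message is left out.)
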